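# Clear the gauge from the pulley bore and drive the keyed shaft home

### The job

Take the plug gauge out of the pulley's bore and put it back, upright and fully down, in its own slot: the storage block whose label shows a large round disc. Then take the keyed shaft out of its stand and gently push it into the pulley's hub, turning it until the key slips into the keyway and the collar is down on the hub's face. Finish while still gripping the shaft in the hub, and keep pushing it down with about 12 N; leave the ring gauge, the V-block and the nut where they are.

Things in the scene. Friction and masses are not known exactly. Their poses are not given: they have to be found in the camera images.
- pulley: aluminium V-belt pulley, 100 mm across, bolted flat on a 112 x 112 x 14 mm steel plate; fixed, cannot turn. Origin: centre of the plate's underside, on the worktop; z up along the bore. Hub 52 mm across, its flat top face at z = 60 mm, rim's top at 49 mm. Bore 22 mm in diameter, solid floor at z = 18 mm (42 mm deep); a keyway runs down its +x side
- hub_mouth (a point): centre of the bore's mouth on the hub's top face (z = 60 mm of the pulley)
- keyway (a point): middle of the keyway (a notch in the bore's edge) at the hub's top face, 12.5 mm from the bore's axis along the pulley's +x. The keyway is 8 mm wide, reaches out to 14.5 mm from the axis and is as deep as the bore
- plug: plug gauge, 90 mm long, 0.08 to 0.15 kg, loose, upright; it starts standing on the floor of the pulley's bore. Origin: centre of its lower end, z up its axis. From below: bright gauging cylinder 20 mm in diameter, 36 mm long, 3 mm chamfer at its end; neck; dark round handle 16 mm in diameter from z = 40 to 90 mm
- plug_grip (a point): on the plug's axis in its handle, 72 mm above its lower end; grip here across the 16 mm handle, any yaw
- rack: flat aluminium base plate of the storage rack, 92 x 226 x 8 mm, fixed; three storage blocks stand on it in a row along its y. Origin: underside, under the middle block's centre
- slot_big: the plug gauge's own storage block, fixed: grey plastic, 60 x 60 x 40 mm, round hole 22.4 mm in diameter and 34 mm deep in the middle of its top; on its front (-x) a sloping white label with a black disc 20 mm across. Origin: centre of its underside (on the rack plate, 8 mm above the worktop). The three blocks can stand in any order
- slot_mouth (a point): centre of the hole's mouth in the top of slot_big, 48 mm above the worktop; the plug stands fully down with its lower end 34 mm below this
- slot_small: another such block with a 12.4 mm round hole and a small disc (11 mm) on its label; the plug does not fit it
- slot_square: another such block with a 13.4 mm square hole and a square on its label; the plug does not fit it
- stand: grey plastic stand of the keyed shaft, 66 x 66 x 48 mm, fixed, with a plain 30 mm hole right through, in which the shaft hangs by its collar. Origin: centre of its underside
- shaft: keyed steel shaft, 80 mm long, 0.15 to 0.31 kg, loose, upright. Origin: centre of its lower end, z up its axis. Round, 20 mm in diameter up to the collar, 3.5 mm chamfer at the lower end. Key 6 mm wide on its +x side, z = 14 to 36 mm, out to 13.2 mm from the axis. Collar 40 mm across, z = 40 to 46 mm, a black radial rib 2 mm high on top over the key. Square head above
- shaft_grip (a point): on the axis of the shaft's square head (22 x 22 mm, z = 46 to 80 mm, flats square to the shaft's x and y), 70 mm above the shaft's lower end: the place to grip from above, fingertips clear of the collar
- collar (a point): centre of the collar's underside, 40 mm above the shaft's lower end; it lies at hub_mouth when the shaft is home. The first 14 mm enter the hub at any yaw, then the key must meet the keyway (shaft's +x along the pulley's +x, about 0.1 rad of play)
- ring_gauge: loose ring gauge, 46 mm across, 15 mm high, lying flat; a bystander. Origin: centre of its underside
- v_block: loose steel V-block, 45 x 44 x 34 mm; a bystander. Origin: centre of its underside
- nut: loose hexagon nut, 25 mm across, 11 mm high; a bystander. Origin: centre of its underside
Not all that is in view belongs to the job. Leave any pink look-alike of the shaft alone. What is shaped like the plug but pink is not meant.

How it is judged:
On the way, in this order (a step that is already met when the one before it is completed fails the run):
1. the plug gauge stands fully down in its own slot, let go (horizontal distance between plug and slot_mouth below 0.005 m and z of plug in the frame of slot_mouth below -0.031 m and angle between plug's own z axis and vertical below 0.12 rad and contact force between plug and the fingers below 0.1 N), for 0.2 s.
2. the shaft's collar is down on the hub's face with the key in the keyway (horizontal distance between collar and hub_mouth below 0.004 m and z of collar in the frame of hub_mouth below 0.002 m and angle between the x axis of shaft and the x axis of pulley, either way round below 0.2 rad), for 0.2 s.
At the end, for the whole second after the job is handed in: Plug gauge at rest in its own slot (5 mm of axis, at most 3 mm off the floor, tilt under 0.12 rad). Shaft's collar within 2 mm of the hub's face, 4 mm of its axis, tilt under 0.06 rad, key in keyway. Fingers grip it (over 4 N) and press it on the pulley with over 5 N throughout (all of step 2 and horizontal distance between plug and slot_mouth below 0.005 m and z of plug in the frame of slot_mouth below -0.031 m and angle between plug's own z axis and vertical below 0.12 rad and linear speed of plug below 0.02 m/s and angle between shaft's own z axis and vertical below 0.06 rad and contact force between shaft and the fingers above 4 N and contact force between shaft and pulley above 5 N); the arm keeps its last pose, push and grip.
It fails at once if a bystander (ring gauge, V-block or nut) is moved by more than 20 mm (distance of any of ring_gauge, v_block, nut from where it was at the start of the episode above 0.02 m).
It fails at once if the shaft is rammed into the pulley with more than 80 N (contact force between shaft and pulley above 80 N).
It also fails if it takes over 58 s, if anything falls off the work surface, if the arm or the gripper's body presses on something with over 40 N, if the wrist force passes 120 N, or if a joint passes its speed limit or range.

### The arm

A 7-joint arm with a two-finger parallel gripper is mounted at the origin on a cart in front of the work surface, level with it; the furniture and walls round the work are solid. World frame = base frame: x ahead of the robot, y to its left, z up, the work surface at z = 0. Lengths are in m, angles in rad, forces in N, time in s.
With the tool pointing down it reaches from about 0.35 to 0.9 m from the base axis. Payload 19.9 kg.
Tool frame: the origin (TCP) lies on the centre line of the jaws, within the pads' length; the fingertips stand 8 mm ahead of it and the grasp point (between the pads) lies 11 mm behind it; z points along the fingers, y is the direction in which the jaws open and shut (so a half turn about z gives the same grasp; the last joint's range is limited). The gripper opens to 85 mm and grips with 20 to 120 N. Pads are 22 mm wide; open, the fingers measure 114 mm over their backs; the gripper's body (76 mm by 85 mm) begins 54 mm behind the grasp point. The pads swing forward as they close: fully open they stand 13 mm farther back than shut.
Start: joints at [1.123, 0.417, -0.01, 1.614, 0.005, 1.111, -0.053], TCP at [0.247, -0.574, 0.239] pointing down, gripper open.
Joint ranges: [-2.81, 2.81], [-0.39, 2.02], [-1.27, 1.25], [0.06, 2.57], [-1.19, 4.33], [0.19, 2], [-2.82, 2.82]. Speed limits (rad/s): [1.89, 1.89, 2.39, 2.39, 3.01, 3.01, 3.01].

### API

Orientations are given as a unit quaternion [x, y, z, w].
In Python, from cell import manip gives the robot as it stands.
- The arm moves only by the tool carry_out, never from a script. Its argument "steps" is text: rows parted by semicolons, each of 7 numbers parted by spaces: the shift along the world's x, y, z in mm, then the turn, a rotation vector about the world's x, y, z in rad, then the closure, from -1 (fully open) to 1 (shut), so that 0 is half open. A call has 1 to 20 rows; each row is the pose to reach, as a shift and turn from the pose commanded when the call began; what a row does not reach only later rows make up. A row lasts 1/10 s, in which the tool goes at most 50 mm and 8.59 degrees, less where a joint would pass 70% of its speed; a pose out of reach is approached as far as the arm can. A call with a gripper value outside its range is refused whole. The fingers move at their own pace and stop on an object; "newtons" is the grip in N (left out, the last holds). Time passes only in rows, so rows that repeat a pose let the fingers close. It gives the time, the measured TCP pose, the force and the opening at its end, in the units of the state.
- manip.sense(): the state, without advancing time (a new reading comes with each control period).
- manip.capture(name): name is "scene" or "top"; returns (picture, depth): 420x560x3 uint8, red, green, blue; 420x560 float32, m along the optical axis (not along the pixel's ray), 0 where there is no reading.
- manip.calibration(name): a dict with "vertical_fov" (degrees; the focal length in pixels is half the picture's height over the tangent of half this angle, whatever the lens; pixels are square), "cx", "cy" (the principal point, pixels), "k1" (the pictures are not rectified: a ray, as slopes to the right and down, at radius r is drawn at 1 + k1 r^2 times it, then the intrinsics apply), "pose" (4x4, takes a point from camera to world coordinates). Camera axes: x right, y down, z forward; pixel columns grow to the right and rows downward; lengths in m; the calibration is good to about 2 mm. A picture is of the moment at which its call begins. calibration takes no time and is no camera call.
- manip.close_job(): hands the job in, once; it reports no verdict.
The state is a dict: "time": time; "joints": joint angles; "qd": joint speeds; "tau": joint torques, N m; "tool_pos": TCP position; "tool_rot": TCP orientation; "wrist_force": force on the tool from outside, world axes, zero at the start; "moment": the same for the moment, N m; "gripper_width": opening from 0.0 (shut) to 1.0 (fully open).
Only numpy, scipy, OpenCV 4.12 (cv2) and the standard library are available. Lean on these libraries where they do the work, as an engineer would, in place of code of your own. Each camera call takes 0.05 s, during which the arm holds its last target.

## Working session

There is one attempt and no reset: what is moved stays moved. The work goes in short steps, Python scripts to look and compute and a tool call to move; the robot and the scene stay as the last step left them, time stands still between calls to the robot, and variables do not carry over. Pictures are saved under pics/ and viewed, and the job is handed in when it is done.

Besides the shell and the picture viewer there is one more tool, called by a JSON object that holds its "method" and its "body". carry_out: Moves the arm, as the interface text tells. Its arguments: {"type":"object","properties":{"steps":{"type":"string"},"newtons":{"type":"number"}},"required":["steps"]}

```bash
ls; mkdir -p pics
python3 - <<'E'
from cell import manip
import cv2,numpy as np
print(manip.sense())
for n in("scene","top"):
    p,d=manip.capture(n); cv2.imwrite(f"pics/{n}0.png",p[:,:,::-1]); np.savez(f"{n}0.npz",p=p,d=d)
    c=manip.calibration(n); print(n,c, (d>0).mean())
E
```

```text
pics
{'time': 0.0, 'joints': array([ 1.12349534,  0.41794197, -0.01033296,  1.6141924 ,  0.00470443,
        1.11068734, -0.05299751]), 'qd': array([ 5.36508683e-04,  1.87108553e-03,  5.17634353e-04,  1.20607942e-03,
        1.55768680e-03, -1.74163164e-05,  1.26315414e-03]), 'tau': array([-1.00805068e-03, -8.64460731e+01,  6.77785277e-01, -4.34894371e+01,
        1.90226507e-02,  7.53387198e-03,  4.64185644e-05]), 'tool_pos': array([ 0.24659213, -0.57392383,  0.23867243]), 'tool_rot': array([ 9.79481991e-01,  2.01530807e-01, -1.61585692e-04, -5.80448741e-04]), 'wrist_force': array([ 0.52776284,  0.02358101, -0.87678054]), 'moment': array([-0.00159812, -0.02839991, -0.01408239]), 'gripper_width': 0.9974450236324548}
scene {'vertical_fov': 52.79351445074974, 'cx': 277.6516045368509, 'cy': 205.66232043551148, 'k1': -0.06863072727294668, 'pose': array([[-0.27895246,  0.44278089, -0.85213298,  1.24664764],
       [ 0.96027709,  0.13537114, -0.24401344,  0.05327232],
       [ 0.00730973, -0.88635193, -0.46295446,  0.47083796],
       [ 0.        ,  0.        ,  0.        ,  1.        ]])} 0.9027636054421768
top {'vertical_fov': 42.37407373603365, 'cx': 275.27619542006715, 'cy': 203.74243312959635, 'k1': -0.17848299513342158, 'pose': array([[-2.92711087e-02, -9.89291163e-01,  1.42990199e-01,
         3.21515406e-01],
       [-9.99571106e-01,  2.90985989e-02, -3.29790274e-03,
        -1.45283450e-01],
       [-8.98228405e-04, -1.43025404e-01, -9.89718610e-01,
         1.29057864e+00],
       [ 0.00000000e+00,  0.00000000e+00,  0.00000000e+00,
         1.00000000e+00]])} 0.9960841836734694
```

View pics/scene0.png

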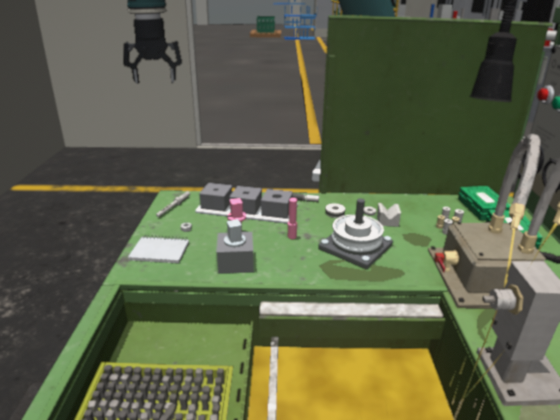

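View pics/top0.png

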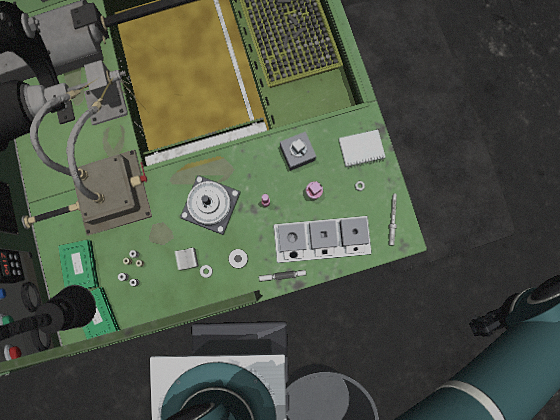

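```bash
cat > h.py <<'E'
import numpy as np,cv2
from cell import manip
def K(c):
    f=210/np.tan(np.radians(c["vertical_fov"])/2)
    return f
def rays(c,uv):
    # forward model: pd = s*(1+k1*|s|^2); invert through cv2 (k1 acts on undistorted slope radius)
    f=K(c); M=np.array([[f,0,c["cx"]],[0,f,c["cy"]],[0,0,1.]])
    s=cv2.undistortPoints(np.array(uv,float).reshape(-1,1,2),M,np.array([c["k1"],0,0,0.])).reshape(-1,2)
    d=np.c_[s,np.ones(len(s))]
    return c["pose"][:3,3], d@c["pose"][:3,:3].T
def plane(n,uv,z):
    c=manip.calibration(n); o,d=rays(c,uv); t=(z-o[2])/d[:,2]; return o+d*t[:,None]
def proj(n,X):
    c=manip.calibration(n); f=K(c); P=c["pose"]
    q=(np.atleast_2d(X)-P[:3,3])@P[:3,:3]; s=q[:,:2]/q[:,2:]; s=s*(1+c["k1"]*(s**2).sum(1))[:,None]
    return s*f+[c["cx"],c["cy"]]
def tri(uv1,uv2):
    A=np.zeros((3,3));b=np.zeros(3);L=[]
    for n,uv in(("scene",uv1),("top",uv2)):
        o,d=rays(manip.calibration(n),[uv]); d=d[0]/np.linalg.norm(d); M=np.eye(3)-np.outer(d,d);A+=M;b+=M@o;L.append((o,M))
    x=np.linalg.solve(A,b); return x,[np.linalg.norm(M@(x-o)) for o,M in L]
def pts(n,d):
    c=manip.calibration(n); v,u=np.mgrid[:420,:560]; o,r=rays(c,np.c_[u.ravel(),v.ravel()])
    return (o+r*d.reshape(-1,1)).reshape(420,560,3)
def crop(n,p,x0,y0,x1,y1,k,name):
    im=cv2.resize(p[y0:y1,x0:x1,::-1],None,fx=k,fy=k,interpolation=cv2.INTER_CUBIC); cv2.imwrite("pics/"+name,im)
E
python3 - <<'E'
from h import *
s=np.load("scene0.npz");t=np.load("top0.npz")
crop("top",t["p"],170,120,380,280,3.8,"tA.png")
crop("scene",s["p"],190,170,410,280,3.6,"sA.png")
E
```

```text
(no output)
```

View pics/tA.png

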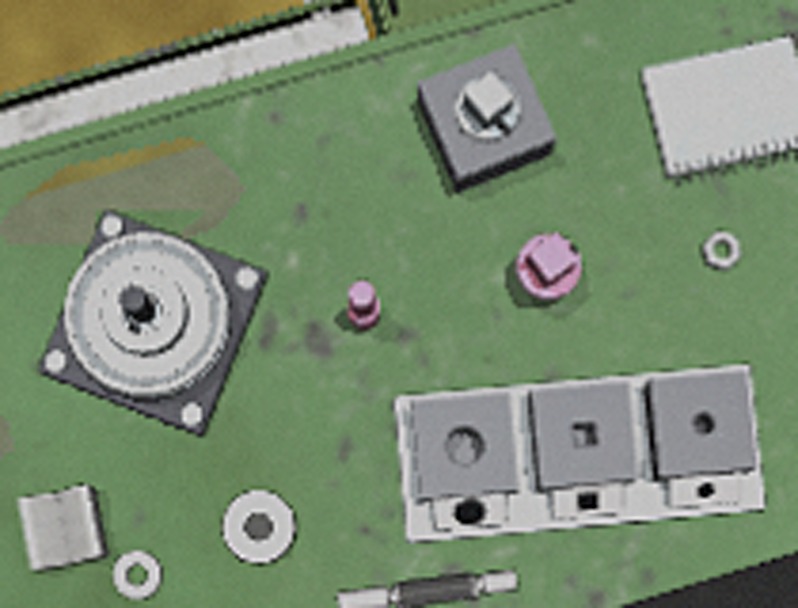

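View pics/sA.png

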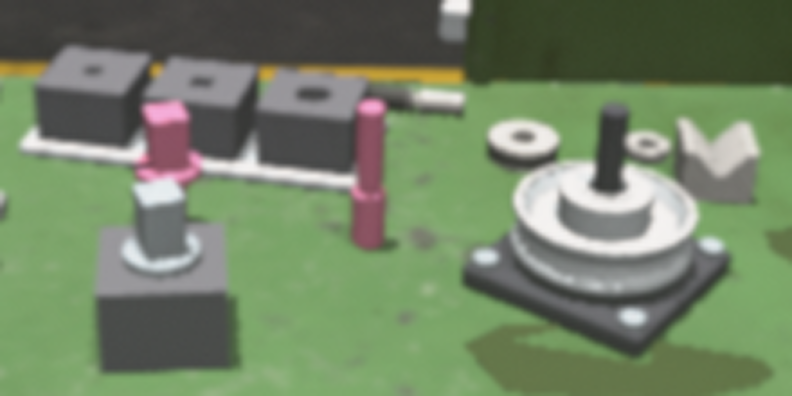

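Run:
```python
from h import *
s=np.load("scene0.npz");t=np.load("top0.npz")
X={"top":pts("top",t["d"]),"scene":pts("scene",s["d"])}
np.set_printoptions(precision=4,suppress=True)
for n,u,v in(("top",292,237),("top",283,228),("top",323,225),("top",298,144),("top",208,203),("top",206,200),("top",240,150),("scene",360,208)):
    print(n,u,v,X[n][v,u])
# table noise
for n in X:
    P=X[n]; c=plane("top",[(292,237)],.048)[0]
    m=(abs(P[...,2]-.048)<.006)&(np.hypot(P[...,0]-c[0],P[...,1]-c[1])<.16)&(P[...,1]<c[1]+.05)
    nn,lab,st,ce=cv2.connectedComponentsWithStats(m.astype(np.uint8))
    for i in range(1,nn):
        if st[i,4]>60:
            q=P[lab==i]; r=cv2.minAreaRect((q[:,:2]*1000).astype(np.float32)); print(n,st[i],"z",np.median(q[:,2]),r)
    print(n,"table",np.median(P[(abs(P[...,2])<.01)],0), c)
```

```text
top 292 237 [ 0.4254 -0.1867  0.0152]
top 283 228 [ 0.4444 -0.1656  0.0452]
top 323 225 [ 0.4479 -0.2577  0.0516]
top 298 144 [ 0.6326 -0.2054  0.084 ]
top 208 203 [0.5038 0.0039 0.0719]
top 206 200 [0.5049 0.0036 0.1104]
top 240 150 [ 0.6431 -0.0672  0.0014]
scene 360 208 [0.5155 0.0081 0.0936]
top [306 182  17  16 107] z 0.047078253077665444 ((531.9486694335938, -240.6178436279297), (37.68164825439453, 36.73438262939453), 86.76252746582031)
top [341 218  21  28 453] z 0.048786688632888486 ((431.86968994140625, -323.2757568359375), (60.95237350463867, 43.747623443603516), 4.340406894683838)
top [310 220  29  29 645] z 0.048856985959828014 ((427.6048889160156, -258.7848205566406), (60.52061462402344, 60.773746490478516), 3.921694278717041)
top [278 223  29  28 600] z 0.04894358215742489 ((423.3130798339844, -185.78765869140625), (60.21257781982422, 60.11591720581055), 3.551053047180176)
top table [ 0.4846 -0.0161  0.0013] [ 0.4227 -0.1856  0.048 ]
scene [207 184  25  15 265] z 0.0485361949100081 ((430.7684326171875, -322.4142150878906), (64.18193817138672, 42.585601806640625), 3.9290714263916016)
scene [229 186  33  17 370] z 0.04861326302198499 ((427.74267578125, -258.472900390625), (66.16439819335938, 60.854129791259766), 3.8947432041168213)
scene [261 189  31  17 381] z 0.04844632263035775 ((423.31829833984375, -185.46963500976562), (65.98423767089844, 60.41374206542969), 3.775938034057617)
scene [227 212  19   9 114] z 0.047275460164009575 ((534.9952392578125, -239.65435791015625), (30.25221061706543, 37.88243103027344), 25.820405960083008)
scene table [ 0.6066 -0.107   0.0007] [ 0.4227 -0.1856  0.048 ]
```

Run:
```python
from h import *
s=np.load("scene0.npz");t=np.load("top0.npz")
X={"top":pts("top",t["d"]),"scene":pts("scene",s["d"])}
np.set_printoptions(precision=4,suppress=True)
def rect(name,c,R,z0,z1):
    for n in X:
        P=X[n]; m=(P[...,2]>z0)&(P[...,2]<z1)&(np.hypot(P[...,0]-c[0],P[...,1]-c[1])<R)
        nn,lab,st,ce=cv2.connectedComponentsWithStats(m.astype(np.uint8))
        q=P[m]
        if len(q)<5: print(name,n,"few",len(q)); continue
        r=cv2.minAreaRect((q[:,:2]*1000).astype(np.float32)); ci=cv2.minEnclosingCircle((q[:,:2]*1000).astype(np.float32))
        print(name,n,len(q),"zmed %.4f zmax %.4f"%(np.median(q[:,2]),q[:,2].max()),"mean",q.mean(0),"rect",np.round(r[0],1),np.round(r[1],1),round(r[2],1),"circ",np.round(ci[0],1),round(ci[1],1))
p=(.508,.0)
rect("plate",p,.085,.009,.020)
rect("rim",p,.062,.042,.053)
rect("hub",p,.035,.056,.066)
rect("plugtop",p,.03,.1,.12)
rect("plugall",p,.03,.07,.12)
c=(.63,-.2)
rect("stand",c,.06,.042,.0505)
rect("collar",c,.06,.052,.059)
rect("headtop",c,.06,.083,.1)
rect("head",c,.06,.062,.1)
```

```text
plate top 627 zmed 0.0150 zmax 0.0200 mean [ 0.4991 -0.0007  0.015 ] rect [506.2  -2.5] [134.6 112.7] 67.2 circ [508.9   5.4] 78.3
plate scene 775 zmed 0.0141 zmax 0.0200 mean [0.5411 0.0119 0.0141] rect [510.9   6.7] [113.4 113.4] 67.1 circ [512.6   6.7] 76.6
rim top 656 zmed 0.0461 zmax 0.0530 mean [0.5111 0.0072 0.0465] rect [510.2   7.3] [98.7 98.6] 68.2 circ [510.3   7.1] 50.2
rim scene 531 zmed 0.0481 zmax 0.0530 mean [0.5197 0.009  0.0474] rect [511.2   7.7] [98.9 97.8] 10.7 circ [510.1   8.1] 51.0
hub top 298 zmed 0.0610 zmax 0.0660 mean [0.5091 0.0059 0.0608] rect [510.    6.8] [50.8 50.3] 29.4 circ [510.2   7. ] 26.0
hub scene 266 zmed 0.0604 zmax 0.0658 mean [0.5161 0.0077 0.0602] rect [511.2   7.1] [50.1 49.6] 43.1 circ [511.   8.] 26.4
plugtop top 43 zmed 0.1091 zmax 0.1172 mean [0.5095 0.0066 0.1089] rect [509.6   7. ] [14.4 14.1] 44.8 circ [509.7   7.2] 7.9
plugtop scene 52 zmed 0.1070 zmax 0.1101 mean [0.5121 0.0076 0.1061] rect [509.4   7.3] [16.2 13.9] 6.8 circ [509.5   8.3] 8.9
plugall top 59 zmed 0.1074 zmax 0.1172 mean [0.5084 0.0058 0.1027] rect [509.8   6.9] [1
[... 541 characters left out ...]
2 circ [ 628.8 -205.5] 42.8
collar scene 131 zmed 0.0546 zmax 0.0589 mean [ 0.6376 -0.2033  0.0547] rect [ 634.1 -204.4] [30.9 38.8] 19.5 circ [ 630.1 -206.7] 20.4
headtop top 95 zmed 0.0892 zmax 0.0955 mean [ 0.6305 -0.2065  0.0892] rect [ 630.9 -206. ] [22.3 21.8] 36.5 circ [ 631.5 -207. ] 14.4
headtop scene 105 zmed 0.0883 zmax 0.0902 mean [ 0.6327 -0.2051  0.0876] rect [ 630.7 -206.1] [24.2 22. ] 36.7 circ [ 629.3 -205.3] 14.3
head top 128 zmed 0.0880 zmax 0.0955 mean [ 0.6286 -0.2058  0.085 ] rect [ 629.9 -206.5] [24.5 22.2] 38.0 circ [ 630.9 -206.6] 15.1
head scene 248 zmed 0.0798 zmax 0.0902 mean [ 0.6357 -0.2039  0.0789] rect [ 630.9 -205.8] [24.  22.5] 39.3 circ [ 630.7 -206.2] 15.7
```

Run:
```python
from h import *
s=np.load("scene0.npz");t=np.load("top0.npz")
def show(n,p,c,z,R,r,name):
    o=proj(n,[(c[0],c[1],z)])[0]; x0,y0=(o-18).astype(int); k=12
    im=cv2.resize(p[y0:y0+37,x0:x0+37,::-1],None,fx=k,fy=k,interpolation=cv2.INTER_CUBIC)
    for a in R:
        q=proj(n,[(c[0]+r*np.cos(np.radians(a)),c[1]+r*np.sin(np.radians(a)),z)])[0]
        cv2.circle(im,tuple(int(v) for v in (q-[x0,y0]+.5)*k),5,(0,0,255),1); cv2.putText(im,str(a),tuple(int(v) for v in (q-[x0,y0]+.5)*k),0,.5,(255,0,0))
    return im
a=show("top",t["p"],(.6309,-.2061),.056,[-143,-53,37,127],.017,"")
b=show("scene",s["p"],(.6309,-.2061),.056,[-143,-53,37,127],.017,"")
c=show("top",t["p"],(.5105,.0075),.06,[-23,67,157,-113],.0125,"")
d=show("scene",s["p"],(.5105,.0075),.06,[-23,67,157,-113],.0125,"")
cv2.imwrite("pics/rib.png",cv2.resize(np.vstack([np.hstack([a,b]),np.hstack([c,d])]),(600,600)))
```

```text
(no output)
```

View pics/rib.png

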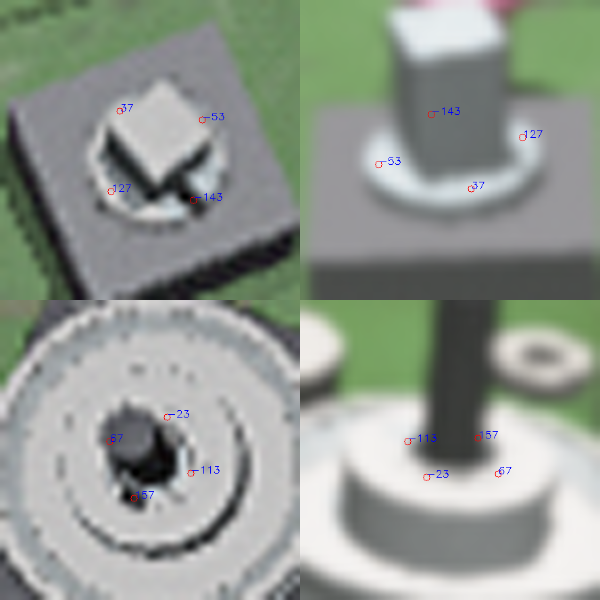

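Run:
```python
from h import *
np.set_printoptions(precision=3,suppress=True)
s=np.load("scene0.npz");t=np.load("top0.npz")
X={"top":pts("top",t["d"]),"scene":pts("scene",s["d"])}
for u,v in((335,25),(335,100),(335,185),(430,20),(430,22),(430,100),(430,190),(520,30),(520,180),(360,8),(318,170)): print("s",u,v,X["scene"][v,u])
for u,v in((258,296),(200,313),(150,326),(100,338),(50,350),(260,330),(258,345),(200,345),(180,365)): print("t",u,v,X["top"][v,u])
```

```text
s 335 25 [ 0.291 -0.097  0.402]
s 335 100 [ 0.285 -0.088  0.241]
s 335 185 [ 0.279 -0.074  0.027]
s 430 20 [0.254 0.096 0.417]
s 430 22 [0.234 0.097 0.412]
s 430 100 [0.229 0.122 0.246]
s 430 190 [0.22  0.159 0.019]
s 520 30 [0.186 0.289 0.404]
s 520 180 [0.663 0.227 0.245]
s 360 8 [ 0.081 -0.07   0.429]
s 318 170 [ 0.136 -0.145  0.001]
t 258 296 [ 0.293 -0.108  0.166]
t 200 313 [ 0.275 -0.023  0.421]
t 150 326 [0.255 0.058 0.422]
t 100 338 [0.236 0.142 0.42 ]
t 50 350 [0.216 0.229 0.418]
t 260 330 [ 0.142 -0.081 -0.769]
t 258 345 [ 0.113 -0.08  -0.534]
t 200 345 [ 0.092  0.145 -0.757]
t 180 365 [ 0.13   0.086 -0.001]
```

Run:
```python
from h import *
np.set_printoptions(precision=3,suppress=True)
t=np.load("top0.npz")
P=pts("top",t["d"])
for u,v in((220,380),(250,385),(200,410),(400,415),(440,380),(480,370),(500,340),(530,315),(545,300),(490,325),(520,330),(555,330)): print("t",u,v,P[v,u])
```

```text
t 220 380 [ 0.097 -0.01   0.02 ]
t 250 385 [ 0.083 -0.079  0.013]
t 200 410 [ 0.096 -0.004  0.316]
t 400 415 [-0.223 -0.619 -0.858]
t 440 380 [-0.093 -0.783 -0.85 ]
t 480 370 [ 0.207 -0.384  0.656]
t 500 340 [ 0.235 -0.43   0.611]
t 530 315 [ 0.263 -0.483  0.59 ]
t 545 300 [ 0.28  -0.518  0.568]
t 490 325 [ 0.23  -0.522  0.349]
t 520 330 [ 0.246 -0.457  0.612]
t 555 330 [ 0.243 -0.503  0.622]
```

{"method": "carry_out", "body": {"steps": "13 29 0 0 0 0 -1; 29 64 0 0 0 0 -1; 47 105 0 0 0 0 -1; 66 145 0 0 0 0 -1; 84 186 0 0 0 0 -1; 103 227 0 0 0 0 -1; 121 267 0 0 0 0 -1; 139 308 -5 0 0 0 -1; 158 349 -10 0 0 0 -1; 176 389 -15 0 0 0 -1; 195 430 -20 0 0 0 -1; 213 471 -30 0 0 0 -1; 231 511 -40 0 0 0 -1; 247 546 -50 0 0 0 -1; 258 569 -60 0 0 0 -1; 263 581 -65 0 0 0 -1; 263 581 -70 0 0 0 -1; 263 581 -70 0 0 0 -1", "newtons": 30}}

```text
time: 1.9
tool_pos: [0.5091, 0.0064, 0.1685]
tool_rot: [0.979, 0.202, -0.001, -0.0]
wrist_force: [0.1, -0.2, 0.1]
gripper_width: 1.003
```

Run:
```python
from h import *
print(manip.sense()["tool_pos"],manip.sense()["tool_rot"],manip.sense()["joints"])
s,d=manip.capture("scene"); crop("scene",s,260,60,460,270,2.8,"s1.png")
```

```text
[0.50914271 0.0063893  0.16849444] [ 9.79476939e-01  2.01554748e-01 -7.65097841e-04 -1.54373954e-04] [ 0.26682837  0.32385796 -0.40093008  1.95486697  0.15966462  0.89480049
 -1.38079232]
```

View pics/s1.png

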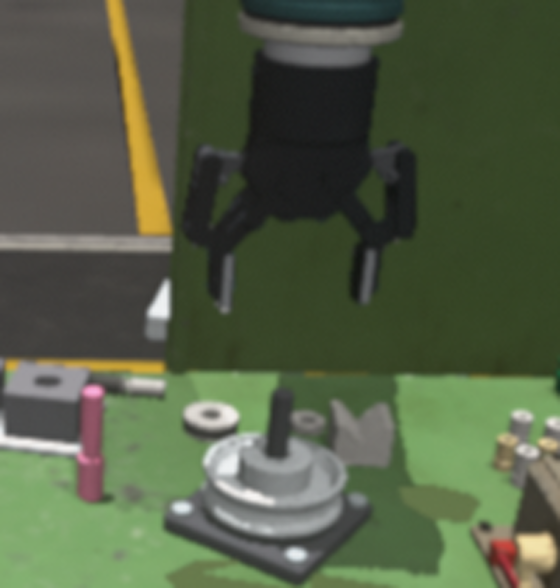

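{"method": "carry_out", "body": {"steps": "0 1 -25 0 0 0 -1; 0 1 -55 0 0 0 -1; 0 1 -75 0 0 0 -1; 0 1 -87 0 0 0 -1; 0 1 -88 0 0 0 0.5; 0 1 -88 0 0 0 1; 0 1 -88 0 0 0 1; 0 1 -88 0 0 0 1; 0 1 -88 0 0 0 1; 0 1 -88 0 0 0 1; 0 1 -88 0 0 0 1; 0 1 -88 0 0 0 1", "newtons": 40}}

```text
time: 3.15
tool_pos: [0.5102, 0.0078, 0.0819]
tool_rot: [0.979, 0.202, 0.001, 0.0]
wrist_force: [-0.9, -0.7, 7.9]
gripper_width: 0.177
```

{"method": "carry_out", "body": {"steps": "0 0 5 0 0 0 1; 0 0 15 0 0 0 1; 0 0 35 0 0 0 1; 0 0 60 0 0 0 1; 0 0 85 0 0 0 1; 0 0 100 0 0 0 1; 0 0 105 0 0 0 1; 0 0 105 0 0 0 1"}}

```text
time: 3.95
tool_pos: [0.5099, 0.0077, 0.1869]
tool_rot: [0.979, 0.201, 0.001, 0.0]
wrist_force: [0.8, -0.4, -1.5]
gripper_width: 0.174
```

Run:
```python
from h import *
print(manip.sense()["tool_pos"],manip.sense()["gripper_width"],manip.sense()["wrist_force"])
s,d=manip.capture("scene"); crop("scene",s,260,60,460,270,2.8,"s2.png")
t,d2=manip.capture("top"); crop("top",t,140,140,340,270,4,"t2.png")
np.savez("s2.npz",p=s,d=d);np.savez("t2.npz",p=t,d=d2)
```

```text
[0.50987379 0.00770706 0.18693656] 0.17422218396221 [ 0.79124334 -0.41165275 -1.47004614]
```

View pics/s2.png

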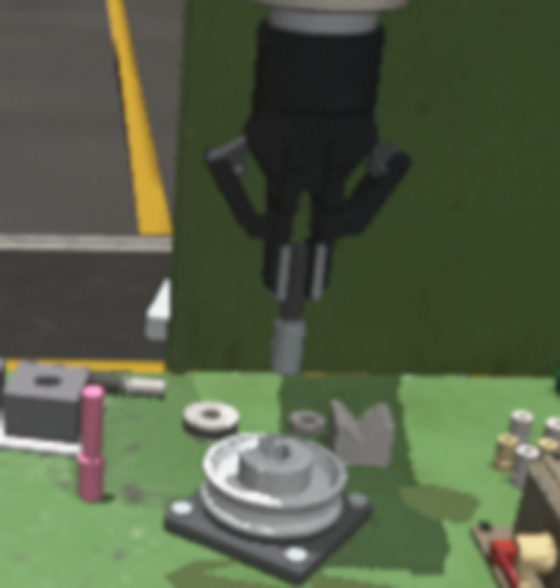

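View pics/t2.png

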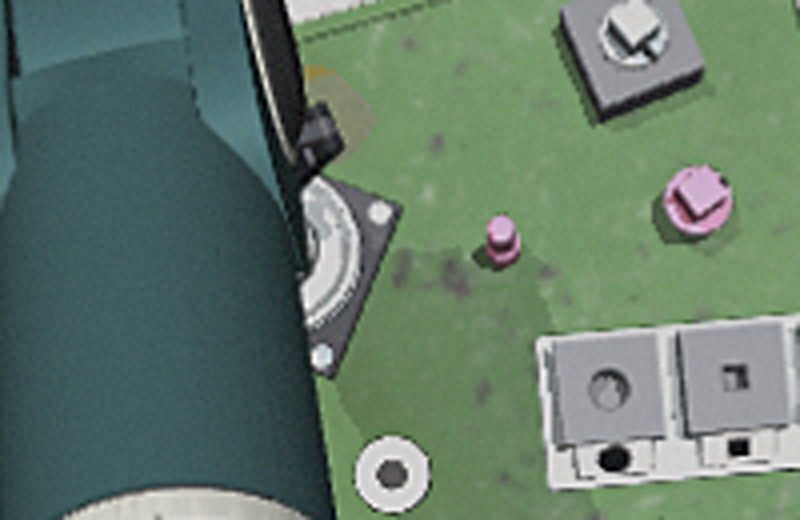

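Run:
```python
from h import *
s=np.load("s2.npz");P=pts("scene",s["d"])
np.set_printoptions(precision=4,suppress=True)
m=(np.hypot(P[...,0]-.51,P[...,1]-.0077)<.03)&(P[...,2]>.11)&(P[...,2]<.17)
q=P[m]; print(len(q),q[:,2].min())
cam=manip.calibration("scene")["pose"][:3,3]
for z0 in(.118,.126,.134,.142,.15):
    w=q[(q[:,2]>z0)&(q[:,2]<z0+.008)]
    if len(w)<3: continue
    # mid of lateral extent, perpendicular to viewing direction
    dv=np.array([.51,.0077])-cam[:2]; dv/=np.linalg.norm(dv); nv=np.array([-dv[1],dv[0]])
    l=(w[:,:2]-[.51,.0077])@nv; f=(w[:,:2]-[.51,.0077])@dv
    print(z0,len(w),"lat",l.min(),l.max(),(l.min()+l.max())/2,"front",f.min())
```

```text
226 0.1265294431611066
0.126 38 lat -0.008952425931278964 0.009342515418937361 0.00019504474382919888 front -0.011144812207065063
0.134 41 lat -0.00871007728458248 0.010341418252055628 0.0008156704837365743 front -0.00998741585880081
0.142 44 lat -0.008039829220069667 0.010932514103197361 0.0014463424415638469 front -0.010722292291066103
0.15 44 lat -0.008896834996504155 0.009767705914436153 0.0004354354589659994 front -0.010115008974382538
```

{"method": "carry_out", "body": {"steps": "-5 -11 0 0 0 0 1; -15 -33 0 0 0 0 1; -28 -63 0 0 0 0 1; -43 -95 0 0 0 0 1; -58 -128 0 0 0 0 1; -71 -158 0 0 0 0 1; -80 -178 -5 0 0 0 1; -85 -189 -20 0 0 0 1; -87 -193 -40 0 0 0 1; -87 -193 -58 0 0 0 1; -87 -193 -60 0 0 0 1; -87 -193 -60 0 0 0 1"}}

```text
time: 5.25
tool_pos: [0.4222, -0.1853, 0.126]
tool_rot: [0.979, 0.201, -0.001, -0.0]
wrist_force: [0.3, -0.6, 0.4]
gripper_width: 0.173
```

Run:
```python
from h import *
S=manip.sense();print(S["tool_pos"],S["gripper_width"],S["wrist_force"],S["joints"])
s,d=manip.capture("scene"); crop("scene",s,190,120,330,240,5,"s3.png")
np.savez("s3.npz",p=s,d=d); P=pts("scene",d); np.set_printoptions(precision=4,suppress=True)
T=S["tool_pos"]
m=(np.hypot(P[...,0]-T[0],P[...,1]-T[1])<.03)&(P[...,2]>.054)&(P[...,2]<.1); q=P[m]
cam=manip.calibration("scene")["pose"][:3,3]
dv=T[:2]-cam[:2]; dv/=np.linalg.norm(dv); nv=np.array([-dv[1],dv[0]]);print(dv,nv)
for z0 in(.056,.064,.072,.08):
    w=q[(q[:,2]>z0)&(q[:,2]<z0+.008)]
    if len(w)<3: continue
    l=(w[:,:2]-T[:2])@nv; f=(w[:,:2]-T[:2])@dv
    print(z0,len(w),"lat",l.min(),l.max(),(l.min()+l.max())/2,"front",f.min())
# slot remeasure at top plane
m=(abs(P[...,2]-.0485)<.006)&(np.hypot(P[...,0]-.4233,P[...,1]+.1856)<.05);q=P[m];print(cv2.minAreaRect((q[:,:2]*1000).astype(np.float32)))
```

```text
[ 0.42215979 -0.18531481  0.12601483] 0.17291570069896262 [ 0.34221847 -0.60991196  0.35251852] [ 0.59623799  0.29856163 -0.28478226  2.10113683  0.12009484  0.75835179
 -0.92920463]
[-0.9606 -0.278 ] [ 0.278  -0.9606]
0.064 25 lat -0.007305122208087475 0.010591921946168198 0.0016433998690403616 front -0.010029183653219418
0.072 28 lat -0.007240894434010508 0.010632221638771793 0.0016956636023806424 front -0.009348930204273955
0.08 32 lat -0.007151156505024556 0.010625803941587918 0.0017373237182816813 front -0.010201347505380444
((423.2839050292969, -195.45187377929688), (66.25288391113281, 79.4340591430664), 3.0123021602630615)
```

View pics/s3.png

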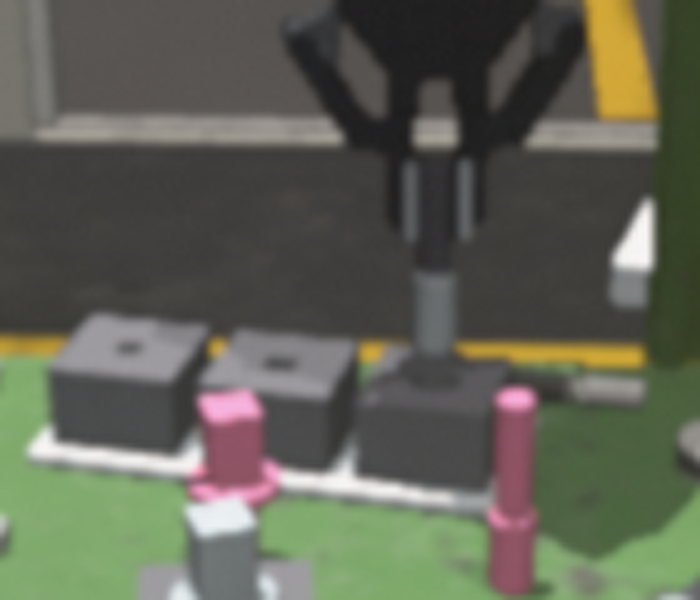

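{"method": "carry_out", "body": {"steps": "1 1 -5 0 0 0 1; 1 1 -12 0 0 0 1; 1 1 -18 0 0 0 1; 1 1 -24 0 0 0 1; 1 1 -30 0 0 0 1"}}

```text
time: 5.8
tool_pos: [0.4237, -0.1842, 0.0957]
tool_rot: [0.979, 0.202, -0.0, -0.0]
wrist_force: [-0.1, -1.1, -0.6]
gripper_width: 0.174
```

In, with no contact force. Continue to the floor.

{"method": "carry_out", "body": {"steps": "0 0 -6 0 0 0 1; 0 0 -11 0 0 0 1; 0 0 -15 0 0 0 1; 0 0 -17 0 0 0 1; 0 0 -18 0 0 0 1; 0 0 -18 0 0 0 1"}}

```text
time: 6.4
tool_pos: [0.4238, -0.1842, 0.0783]
tool_rot: [0.979, 0.201, 0.0, -0.0]
wrist_force: [0.6, 0.4, -1.2]
gripper_width: 0.174
```

{"method": "carry_out", "body": {"steps": "0 0 -1 0 0 0 1; 0 0 -2 0 0 0 1; 0 0 -2 0 0 0 1; 0 0 -2 0 0 0 0; 0 0 -2 0 0 0 -1; 0 0 -2 0 0 0 -1; 0 0 -2 0 0 0 -1; 0 0 -2 0 0 0 -1; 0 0 -2 0 0 0 -1; 0 0 -2 0 0 0 -1"}}

```text
time: 7.4
tool_pos: [0.4237, -0.1842, 0.0762]
tool_rot: [0.979, 0.202, -0.0, -0.0]
wrist_force: [-1.0, 0.0, 0.2]
gripper_width: 1.0
```

{"method": "carry_out", "body": {"steps": "0 0 10 0 0 0 -1; 0 0 35 0 0 0 -1; 0 0 70 0 0 0 -1; 0 0 100 0 0 0 -1; 0 0 115 0 0 0 -1; 0 0 120 0 0 0 -1"}}

```text
time: 8.0
tool_pos: [0.4243, -0.1845, 0.1985]
tool_rot: [0.979, 0.201, 0.001, 0.001]
wrist_force: [-0.6, 0.0, -0.1]
gripper_width: 0.997
```

Run:
```python
from h import *
S=manip.sense();print(S["tool_pos"],S["tool_rot"],S["joints"])
s,d=manip.capture("scene"); crop("scene",s,190,120,330,240,5,"s4.png")
t,d2=manip.capture("top"); crop("top",t,140,140,340,270,4,"t4.png")
np.savez("s4.npz",p=s,d=d);np.savez("t4.npz",p=t,d=d2)
P=pts("scene",d); np.set_printoptions(precision=4,suppress=True)
m=(np.hypot(P[...,0]-.4233,P[...,1]+.1856)<.03)&(P[...,2]>.06)&(P[...,2]<.115);q=P[m];print(len(q),q[:,2].max(),(q[:,1].max()+q[:,1].min())/2)
for z0 in (.06,.07,.08,.09,.1):
    w=q[(q[:,2]>z0)&(q[:,2]<z0+.01)]; print(z0,len(w),w.mean(0) if len(w) else '')
```

```text
[ 0.42433274 -0.18447202  0.19846226] [9.79490464e-01 2.01484876e-01 1.16879616e-03 9.53724180e-04] [ 0.61792189  0.18756541 -0.30366769  2.03904147  0.07066684  0.92160256
 -0.88838138]
150 0.10553099271214311 -0.1856489485761612
0.06 31 [ 0.427  -0.1843  0.065 ]
0.07 33 [ 0.4276 -0.1843  0.075 ]
0.08 30 [ 0.4276 -0.1831  0.0851]
0.09 28 [ 0.4282 -0.1834  0.0952]
0.1 28 [ 0.4252 -0.1844  0.1035]
```

View pics/s4.png

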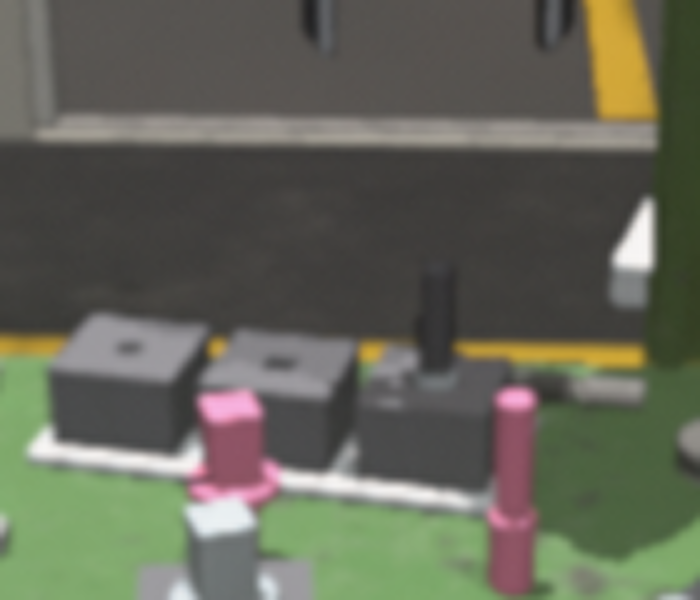

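View pics/t4.png

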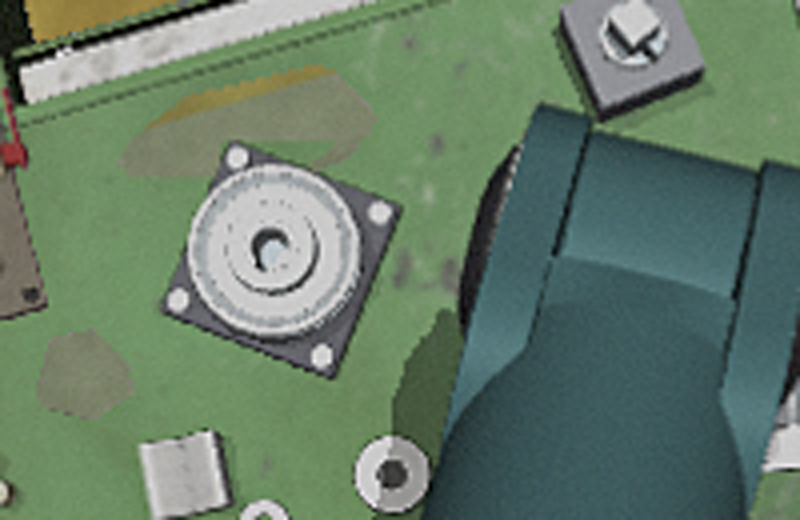

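Run:
```python
from h import *
s=np.load("s4.npz");t=np.load("t4.npz")
c=(.5105,.0075);z=.06;out=[]
for n,p in(("top",t["p"]),("scene",s["p"])):
    o=proj(n,[(c[0],c[1],z)])[0]; x0,y0=(o-12).astype(int); k=16
    im=cv2.resize(p[y0:y0+25,x0:x0+25,::-1],None,fx=k,fy=k,interpolation=cv2.INTER_CUBIC)
    a=np.radians(np.arange(0,360,6)); q=proj(n,np.c_[c[0]+.011*np.cos(a),c[1]+.011*np.sin(a),z+0*a])
    for w in q: cv2.circle(im,tuple(int(v) for v in (w-[x0,y0]+.5)*k),1,(0,255,0),-1)
    for a in (157.2,67,-23,-113):
        w=proj(n,[(c[0]+.0135*np.cos(np.radians(a)),c[1]+.0135*np.sin(np.radians(a)),z)])[0]
        cv2.circle(im,tuple(int(v) for v in (w-[x0,y0]+.5)*k),5,(0,0,255),1)
    out.append(im)
cv2.imwrite("pics/key.png",np.hstack(out))
for nm,f in(("top",t),("scene",s)):
    P=pts(nm,f["d"]); 
    m=(P[...,2]>.0565)&(P[...,2]<.0655)&(np.hypot(P[...,0]-c[0],P[...,1]-c[1])<.035)
    hull=cv2.convexHull((P[m][:,:2]*1000).astype(np.float32)); print(nm,cv2.fitEllipse(hull),cv2.minEnclosingCircle(hull),np.median(P[m][:,2]))
    m=(P[...,2]>.009)&(P[...,2]<.02)&(np.hypot(P[...,0]-c[0],P[...,1]-c[1])<.085)
    print(cv2.minAreaRect((P[m][:,:2]*1000).astype(np.float32)))
```

```text
top ((510.0588073730469, 6.989846706390381), (50.53471374511719, 51.56930923461914), 87.24482727050781) ((510.06536865234375, 6.838162899017334), 26.08601188659668) 0.0610581148008581
((504.56817626953125, 9.729721069335938), (113.8509521484375, 125.22608184814453), 66.87408447265625)
scene ((510.7381591796875, 7.199643135070801), (51.130794525146484, 51.9612922668457), 92.2594985961914) ((510.4940185546875, 7.2507429122924805), 26.382173538208008) 0.0602699334079812
((511.4642639160156, 6.935020446777344), (112.76416778564453, 111.96437072753906), 66.58108520507812)
```

View pics/key.png

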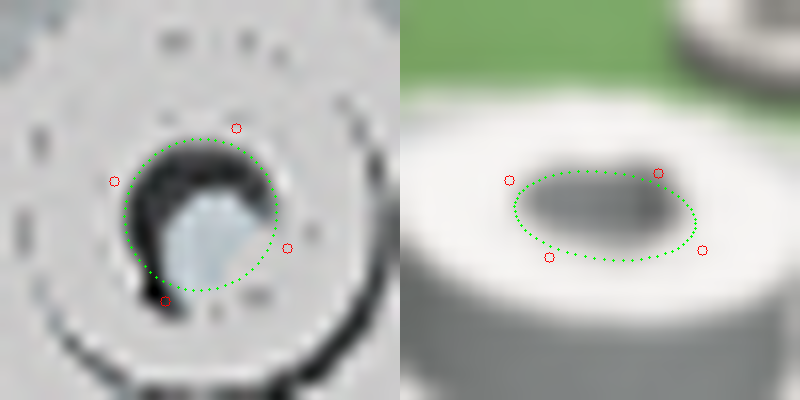

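{"method": "carry_out", "body": {"steps": "10 -1 0 0 0 0.03 -1; 30 -3 0 0 0 0.08 -1; 60 -6 0 0 0 0.14 -1; 95 -10 0 0 0 0.2 -1; 130 -14 0 0 0 0.233 -1; 165 -17 0 0 0 0.233 -1; 192 -20 -15 0 0 0.233 -1; 205 -22 -40 0 0 0.233 -1; 207 -22 -65 0 0 0.233 -1; 207 -22 -78 0 0 0.233 -1; 207 -22 -80 0 0 0.233 -1; 207 -22 -80 0 0 0.233 -1"}}

```text
time: 9.3
tool_pos: [0.6307, -0.2062, 0.1163]
tool_rot: [0.949, 0.314, -0.0, -0.0]
wrist_force: [-0.4, -0.5, 0.9]
gripper_width: 0.996
```

Run:
```python
from h import *
S=manip.sense();print(S["tool_pos"],S["tool_rot"],np.degrees(2*np.arctan2(S["tool_rot"][1],S["tool_rot"][0])),S["joints"])
s,d=manip.capture("scene"); crop("scene",s,170,90,320,280,3,"s5.png")
```

```text
[ 0.6307013  -0.20619082  0.11629004] [ 9.49365785e-01  3.14172792e-01 -1.68769690e-04 -1.84612037e-04] 36.62176765073328 [ 0.48188683  0.63174112 -0.30181769  1.59802053  0.21805149  0.945618
 -0.82492777]
```

View pics/s5.png

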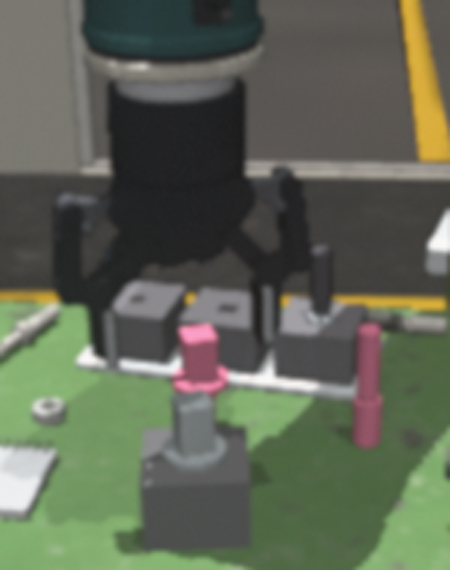

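{"method": "carry_out", "body": {"steps": "0 0 -12 0 0 0 -1; 0 0 -30 0 0 0 -1; 0 0 -43 0 0 0 -1; 0 0 -48 0 0 0 -1; 0 0 -48 0 0 0 0; 0 0 -48 0 0 0 1; 0 0 -48 0 0 0 1; 0 0 -48 0 0 0 1; 0 0 -48 0 0 0 1; 0 0 -48 0 0 0 1; 0 0 -48 0 0 0 1", "newtons": 60}}

```text
time: 10.45
tool_pos: [0.6311, -0.2063, 0.0689]
tool_rot: [0.949, 0.314, 0.0, 0.0]
wrist_force: [-1.4, 1.4, 6.0]
gripper_width: 0.244
```

{"method": "carry_out", "body": {"steps": "0 0 4 0 0 0 1; 0 0 12 0 0 0 1; 0 0 28 0 0 0 1; 0 0 50 0 0 0 1; 0 0 72 0 0 0 1; 0 0 90 0 0 0 1; 0 0 98 0 0 0 1; 0 0 100 0 0 0 1; 0 0 100 0 0 0 1"}}

```text
time: 11.35
tool_pos: [0.6305, -0.2062, 0.1682]
tool_rot: [0.949, 0.314, -0.0, -0.0]
wrist_force: [-0.0, 0.1, -2.0]
gripper_width: 0.245
```

Run:
```python
from h import *
S=manip.sense();print(S["tool_pos"],S["gripper_width"],S["wrist_force"],S["joints"])
s,d=manip.capture("scene"); crop("scene",s,170,90,320,280,3,"s6.png")
P=pts("scene",d); T=S["tool_pos"]; cam=manip.calibration("scene")["pose"][:3,3]
dv=T[:2]-cam[:2]; dv/=np.linalg.norm(dv); nv=np.array([-dv[1],dv[0]]);print(nv)
q=P[(np.hypot(P[...,0]-T[0],P[...,1]-T[1])<.03)&(P[...,2]>.09)&(P[...,2]<.165)]
for z0 in np.arange(.1,.16,.006):
    w=q[(q[:,2]>z0)&(q[:,2]<z0+.006)]
    if len(w)<3: continue
    l=(w[:,:2]-T[:2])@nv; f=(w[:,:2]-T[:2])@dv
    print("%.3f"%z0,len(w),"lat %.4f %.4f mid %.4f front %.4f"%(l.min(),l.max(),(l.min()+l.max())/2,f.min()))
print(q[:,2].min())
```

```text
[ 0.63054854 -0.20624501  0.16816742] 0.24528582239709654 [-0.02657504  0.09123256 -1.95807795] [ 0.49105911  0.5735369  -0.3147785   1.56453756  0.19667092  1.0350711
 -0.80935026]
[ 0.38819317 -0.92157803]
0.106 6 lat -0.0073 0.0052 mid -0.0010 front -0.0087
0.112 36 lat -0.0076 0.0104 mid 0.0014 front -0.0091
0.118 31 lat -0.0078 0.0100 mid 0.0011 front -0.0088
0.124 33 lat -0.0080 0.0098 mid 0.0009 front -0.0101
0.130 32 lat -0.0082 0.0110 mid 0.0014 front -0.0105
0.136 35 lat -0.0083 0.0109 mid 0.0013 front -0.0096
0.142 7 lat -0.0066 0.0173 mid 0.0054 front -0.0141
0.148 117 lat -0.0178 0.0207 mid 0.0015 front -0.0199
0.154 59 lat -0.0162 0.0204 mid 0.0021 front -0.0182
0.10923175761124465
```

View pics/s6.png

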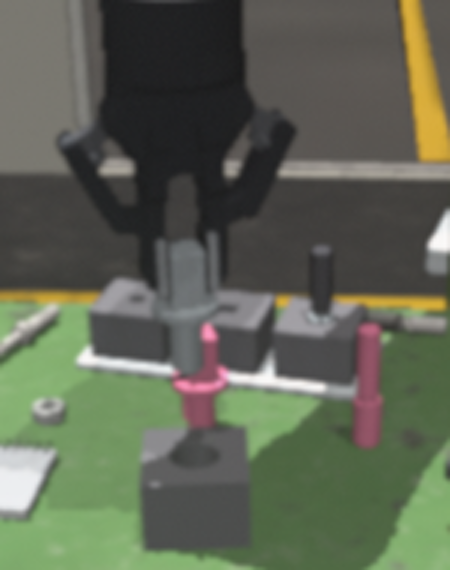

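{"method": "carry_out", "body": {"steps": "-5 9 0 0 0 -0.05 1; -15 27 0 0 0 -0.14 1; -29 52 0 0 0 -0.25 1; -45 80 0 0 0 -0.37 1; -61 109 0 0 0 -0.49 1; -77 137 0 0 0 -0.61 1; -92 164 0 0 0 -0.73 1; -105 187 0 0 0 -0.84 1; -114 203 0 0 0 -0.94 1; -119 212 -10 0 0 -1.01 1; -120 214 -25 0 0 -1.04 1; -120 214 -38 0 0 -1.04 1; -120 214 -40 0 0 -1.04 1; -120 214 -40 0 0 -1.04 1"}}

```text
time: 12.8
tool_pos: [0.5106, 0.0075, 0.1277]
tool_rot: [0.98, -0.199, -0.001, 0.0]
wrist_force: [-0.6, 0.9, -1.2]
gripper_width: 0.246
```

Run:
```python
from h import *
S=manip.sense();print(S["tool_pos"],S["tool_rot"],np.degrees(2*np.arctan2(S["tool_rot"][1],S["tool_rot"][0])),S["wrist_force"],S["joints"])
s,d=manip.capture("scene"); crop("scene",s,290,110,430,270,4,"s7.png")
P=pts("scene",d); T=S["tool_pos"]; cam=manip.calibration("scene")["pose"][:3,3]
dv=T[:2]-cam[:2]; dv/=np.linalg.norm(dv); nv=np.array([-dv[1],dv[0]]);print(nv)
q=P[(np.hypot(P[...,0]-T[0],P[...,1]-T[1])<.03)&(P[...,2]>.066)&(P[...,2]<.165)]
for z0 in np.arange(.068,.12,.008):
    w=q[(q[:,2]>z0)&(q[:,2]<z0+.008)]
    if len(w)<3: continue
    l=(w[:,:2]-T[:2])@nv; f=(w[:,:2]-T[:2])@dv
    print("%.3f"%z0,len(w),"lat %.4f %.4f mid %.4f front %.4f"%(l.min(),l.max(),(l.min()+l.max())/2,f.min()))
```

```text
[0.51056725 0.00747736 0.12774113] [ 9.79990719e-01 -1.99042221e-01 -6.16916065e-04  6.08145885e-05] -22.961917062836626 [-0.56380867  0.869345   -1.22086323] [ 0.07947622  0.36652085 -0.18367526  1.98767812  0.09136221  0.79634185
 -2.12786584]
[ 0.06209456 -0.99807027]
0.068 29 lat -0.0098 0.0097 mid -0.0001 front -0.0097
0.076 37 lat -0.0094 0.0101 mid 0.0004 front -0.0122
0.084 39 lat -0.0100 0.0092 mid -0.0004 front -0.0103
0.092 41 lat -0.0097 0.0100 mid 0.0001 front -0.0106
0.100 12 lat -0.0178 0.0080 mid -0.0049 front -0.0096
0.108 128 lat -0.0193 0.0191 mid -0.0001 front -0.0210
0.116 51 lat -0.0163 0.0195 mid 0.0016 front -0.0165
```

View pics/s7.png

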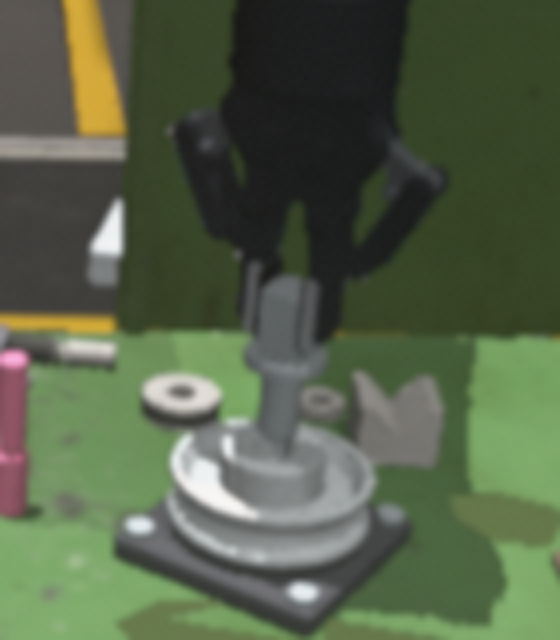

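{"method": "carry_out", "body": {"steps": "0 0 -3 0 0 0 1; 0 0 -6 0 0 0 1; 0 0 -9 0 0 0 1; 0 0 -12 0 0 0 1; 0 0 -15 0 0 0 1; 0 0 -17 0 0 0 1"}}

```text
time: 13.45
tool_pos: [0.5105, 0.0077, 0.1109]
tool_rot: [0.98, -0.199, -0.0, 0.0]
wrist_force: [-2.0, -1.0, -0.6]
gripper_width: 0.248
```

{"method": "carry_out", "body": {"steps": "0 0 -2 0 0 0 1; 0 0 -4 0 0 0 1; 0 0 -5 0 0 0 1; 0 0 -6 0 0 0 1; 0 0 -7 0 0 0 1; 0 0 -7 0 0 0 1"}}

```text
time: 14.05
tool_pos: [0.5106, 0.0077, 0.1041]
tool_rot: [0.98, -0.199, -0.0, 0.0]
wrist_force: [-1.7, -2.5, -2.0]
gripper_width: 0.247
```

{"method": "carry_out", "body": {"steps": "0 0 -2 0 0 0 1; 0 0 -4 0 0 0 1; 0 0 -6 0 0 0 1; 0 0 -8 0 0 0 1; 0 0 -10 0 0 0 1; 0 0 -12 0 0 0 1; 0 0 -15 0 0 0 1; 0 0 -15 0 0 0 1"}}

```text
time: 14.85
tool_pos: [0.5105, 0.0076, 0.0889]
tool_rot: [0.98, -0.199, -0.0, 0.0]
wrist_force: [-2.5, -2.6, -4.1]
gripper_width: 0.243
```

{"method": "carry_out", "body": {"steps": "0 0 -2 0 0 0 1; 0 0 -4 0 0 0 1; 0 0 -6 0 0 0 1; 0 0 -7 0 0 0 1; 0 0 -8 0 0 0 1; 0 0 -9 0 0 0 1; 0 0 -9 0 0 0 1"}}

```text
time: 15.55
tool_pos: [0.5106, 0.0076, 0.0809]
tool_rot: [0.98, -0.199, -0.0, 0.0]
wrist_force: [-10.1, -2.7, 16.5]
gripper_width: 0.247
```

{"method": "carry_out", "body": {"steps": "-0.5 0 0 0 0 0 1; -0.5 0 0 0 0 0 1; -0.5 0 0 0 0 0 1"}}

```text
time: 15.85
tool_pos: [0.5105, 0.0076, 0.0809]
tool_rot: [0.98, -0.199, 0.0, -0.0]
wrist_force: [-6.1, -4.0, 11.4]
gripper_width: 0.242
```

Run:
```python
from h import *
S=manip.sense();print(S["tool_pos"],S["tool_rot"],S["wrist_force"],S["moment"],S["gripper_width"])
s,d=manip.capture("scene"); crop("scene",s,190,110,430,270,3.2,"s8.png")
P=pts("scene",d); T=S["tool_pos"]
q=P[(np.hypot(P[...,0]-T[0],P[...,1]-T[1])<.035)]
w=q[(q[:,2]>.056)&(q[:,2]<.075)]; print(np.histogram(w[:,2],bins=np.arange(.056,.076,.002)))
q=P[(np.hypot(P[...,0]-.4233,P[...,1]+.1856)<.03)&(P[...,2]>.06)&(P[...,2]<.12)]; print("plug",q[:,2].max(),q.mean(0))
```

```text
[0.51051546 0.00762975 0.08087992] [ 9.79929280e-01 -1.99345117e-01  3.61578322e-04 -2.08624098e-05] [-6.05691385 -4.01883281 11.43003656] [-0.93585333  1.45798121  0.00519516] 0.24194010157248846
(array([28, 38, 69, 18, 31, 57, 12,  8, 14]), array([0.056, 0.058, 0.06 , 0.062, 0.064, 0.066, 0.068, 0.07 , 0.072,
       0.074]))
plug 0.10549038935361921 [ 0.42699971 -0.18459176  0.08444886]
```

View pics/s8.png

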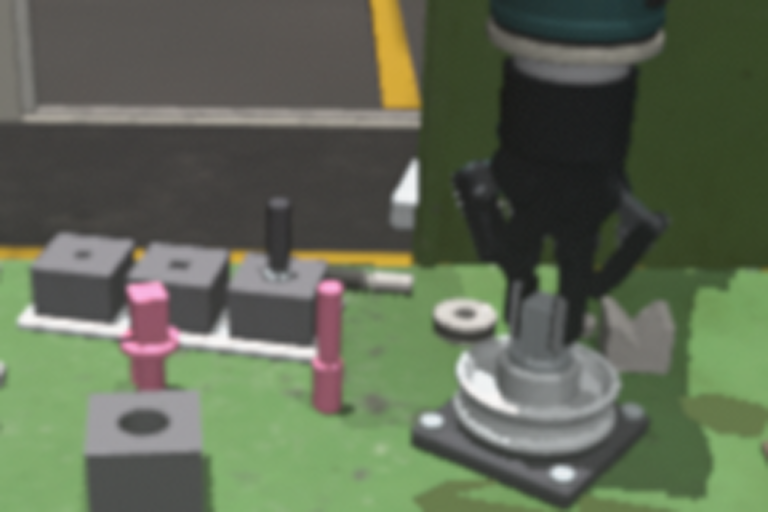

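{"method": "carry_out", "body": {"steps": "0 0 -0.2 0 0 0 1; 0 0 -0.2 0 0 0 1; 0 0 -0.2 0 0 0 1; 0 0 -0.2 0 0 0 1; 0 0 -0.2 0 0 0 1; 0 0 -0.2 0 0 0 1; 0 0 -0.2 0 0 0 1; 0 0 -0.2 0 0 0 1"}}

```text
time: 16.7
tool_pos: [0.5105, 0.0076, 0.0809]
tool_rot: [0.98, -0.199, 0.0, 0.0]
wrist_force: [-8.5, -4.4, 15.6]
gripper_width: 0.246
```

{"method": "carry_out", "body": {"steps": "0 0 0 0 0 0 1; 0 0 0 0 0 0 1; 0 0 0 0 0 0 1; 0 0 0 0 0 0 1; 0 0 0 0 0 0 1"}}

```text
time: 17.2
tool_pos: [0.5105, 0.0076, 0.0809]
tool_rot: [0.98, -0.199, 0.0, 0.0]
wrist_force: [-7.8, -4.2, 16.5]
gripper_width: 0.241
```

Run:
```python
from h import *
for i in range(5):
    S=manip.sense();print(S["time"],S["tool_pos"],S["wrist_force"],S["gripper_width"]); 
    s,d=manip.capture("scene")
P=pts("scene",d);T=S["tool_pos"]
w=P[(np.hypot(P[...,0]-T[0],P[...,1]-T[1])<.021)&(P[...,2]>.063)&(P[...,2]<.071)]; print("collar top",np.median(w[:,2]),len(w))
```

```text
17.2 [0.51054176 0.0076218  0.08086005] [-7.78990227 -4.22810424 16.5405063 ] 0.24070300293834457
17.25 [0.51054257 0.00759728 0.08087832] [-8.08497619 -3.18761986 15.06202943] 0.24583181162668385
17.3 [0.5105221  0.00762869 0.08087458] [-8.34403871 -2.844852   15.51822215] 0.2494969454551951
17.35 [0.51053237 0.00759804 0.08086437] [-8.78265961 -3.93167842 15.26596125] 0.24220689451903718
17.4 [0.51052655 0.00760474 0.08086103] [-7.92148091 -3.31071809 14.41496731] 0.24604844076527344
collar top 0.06660148726839216 113
```

{"method": "carry_out", "body": {"steps": "-0.3 0 0.15 0 0 0 1; -0.3 0 0.15 0 0 0 1; -0.3 0 0.15 0 0 0 1; -0.3 0 0.15 0 0 0 1; -0.3 0 0.15 0 0 0 1"}}

```text
time: 17.95
tool_pos: [0.5105, 0.0076, 0.0809]
tool_rot: [0.98, -0.199, 0.001, -0.0]
wrist_force: [-5.1, -4.0, 9.7]
gripper_width: 0.248
```

Run:
```python
from h import *
for i in range(3):
    S=manip.sense();print(S["time"],S["tool_pos"],S["wrist_force"],S["gripper_width"]); manip.capture("top")
```

```text
17.95 [0.51046135 0.00761571 0.08088423] [-5.07556693 -4.04619259  9.72416653] 0.24802958641152925
18.0 [0.51044313 0.00761931 0.08086543] [-4.80290487 -3.38564288 10.13652284] 0.24446709500718777
18.05 [0.51046466 0.00761767 0.08087782] [-3.75140983 -3.47144559  9.65610459] 0.2465886154905918
```

{"method": "carry_out", "body": {"steps": "0 0 -0.1 0 0 0 1; 0 0 -0.1 0 0 0 1; 0 0 -0.1 0 0 0 1; 0 0 -0.1 0 0 0 1"}}

```text
time: 18.5
tool_pos: [0.5105, 0.0076, 0.0809]
tool_rot: [0.98, -0.199, 0.001, -0.0]
wrist_force: [-5.1, -4.7, 11.8]
gripper_width: 0.244
```

Run:
```python
from h import *
S=manip.sense();print(S["time"],S["tool_pos"],S["wrist_force"],S["gripper_width"])
if 8<S["wrist_force"][2]<18: print(manip.close_job())
```

```text
18.5 [0.51047831 0.00761567 0.08086974] [-5.10682507 -4.6659292  11.7781075 ] 0.24408742463934485
the job is handed in; nothing more can be done
None
```

I handed the job in at 18.5 s. The plug gauge is back in the big-disc slot, and the keyed shaft is in the hub with its collar down. The hand-in gives no verdict.

- **Plug gauge:** its top measured z = 105.5 mm, so its lower end is about 1.5 mm above the slot floor by camera. The camera reads slightly high, by about 0.5 to 1 mm. It looked upright and the fingers let go of it.
- **Shaft:** I took it from the stand and turned it −59.6° so the key met the keyway. It went down with no jam, so no searching was needed. The collar's top measured 66.6 mm, against 66 mm expected when home, and the TCP also matches the collar seated on the hub.
- **Push and grip:** I am still gripping with 60 N. The wrist read about 11.8 N of downward push at the end. A sideways reading of about 7 N remained (5.1 N in x, 4.7 N in y), which I reduced but did not remove.
- **Left alone:** I did not touch the ring gauge, V-block, nut or the pink look-alikes. The ring gauge and V-block showed no displacement in the last scene picture; the nut was behind the gripper there, and I did not measure any of the three.

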